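Eject a tube offcut down the scrap chute of a cut-off saw

ROBOT

A 6-joint arm with a two-finger parallel gripper is mounted at the origin on a cart in front of the work surface, level with it; the furniture and walls round the work are solid. World frame = base frame: x ahead of the robot, y to its left, z up, the work surface at z = 0. Lengths are in mm, angles in rad, forces in N, time in s.
With the tool pointing down it reaches from about 350 to 975 mm from the base axis. Payload 7.1 kg.
Tool frame: the origin (TCP) lies between the finger pads; the fingertips stand 19 mm ahead of it and the grasp point (between the pads) is the TCP (ctrl.tcp_to_tips is the distance from the TCP to the fingertips, in mm); z points along the fingers, y is the line along which they close (so a half turn about z gives the same grasp; the last joint's range is limited). The gripper opens to 88 mm and grips with 3 to 60 N. Pads are 20 mm wide; open, the fingers measure 115 mm over their backs; the gripper's body (75 mm by 178 mm) begins 61 mm behind the grasp point.
Start: joints at [-1.233, 0.423, 1.63, -0, 1.089, -0.019], TCP at [218.315, -585.614, 241.675] pointing down, gripper open.
Joint ranges: [-3, 3], [-0.9, 2.11], [0.09, 2.58], [-1.31, 4.45], [0.11, 2.69], [-2.54, 2.54]. Speed limits (rad/s): [2.39, 2.39, 3.01, 3.14, 3.14, 3.14].

INTERFACE

Orientations are given as a rotation vector (axis times angle).
In Python, from workcell import status, optics, ctrl gives the robot as it stands. The module is installed in compiled form; this text tells all that it offers.
- The arm moves only by the shell command python3 -m inch 'ROWS'. ROWS is JSON, a list that holds one entry, the list of rows, each a list of 7 numbers: the shift along the tool's x, y, z in mm, then the turn, a rotation vector about the tool's x, y, z in rad, then the opening in per cent of the stroke, from 0 (shut) to 100 (fully open). A call has 1 to 20 rows; each row is the pose to reach, as a shift and turn from the pose commanded when the call began, along the tool's axes at that moment; what a row does not reach only later rows make up. A row lasts 1/10 s, in which the tool goes at most 50 mm and 8.59 degrees, less where a joint would pass 70% of its speed; a pose out of reach is approached as far as the arm can. A call with a gripper value outside its range is refused whole. The fingers move at their own pace and stop on an object; the grip force is fixed at half the most. Time passes only in rows, so rows that repeat a pose let the fingers close. It gives the time, the measured TCP pose, the force, the opening and the grip force at its end, in the units of the state.
- status.get_obs(): the state, without advancing time (a new reading comes with each control period).
- optics.get_image(name): name is "side" or "top"; returns a dict with "frame" (420x560x3 uint8, red, green, blue), "fx", "fy", "cx", "cy" (pixels), "rvec" (rotation vector, rad) and "tvec" (3), from world to camera coordinates, as OpenCV has them. Camera axes: x right, y down, z forward; pixel columns grow to the right and rows downward; lengths in mm; the calibration is good to about 2 mm. A picture is of the moment at which its call begins. There is no depth.
- ctrl.close_job(): hands the job in; it is judged then, once.
The state is a dict: "t": time; "qpos": joint angles; "qvel": joint speeds; "joint_torque": joint torques, N m; "ee_pos": TCP position; "orientation": TCP orientation; "ft_force": force on the tool from outside, world axes, zero at the start; "moment": the same for the moment, N m; "width": finger opening in mm; "grasp_force": force on a finger pad.
Only numpy, scipy, OpenCV 4.12 (cv2) and the standard library are available. Lean on these libraries where they do the work, as an engineer would, in place of code of your own. Each camera call takes 0.05 s, during which the arm holds its last target. There are 200 camera calls.

TASK

Clear the sawn-off black tube piece out of the cut-off saw: open the scrap chute by lifting its recessed hatch off its seat, console end first as the saw end is tucked under a lip, and sliding it under the stick console until it meets the stop, then push the spring-centred stick right over, away from the saw, so that its ram pushes the piece into the open chute, hold it there for two seconds while the piece drops, and let the stick come back to centre. Keep your hand off the tube piece, leave the hatch open and lying flat in its channel, and do not disturb the can, tape roll and pliers around the machine.

Things in the scene. Friction and masses are not known exactly. Their poses are not given: they have to be found in the camera images.
- station: Grey bench-top tube cut-off station, fixed, 180 mm wide (x), 550 mm long (y), yaw varies. Origin on the bench under the middle of the scrap chute; z up, +x away from the robot's side, +y towards the saw and its wire guard, -y towards the stick console. Guard: y 98 to 163 mm, to z 130 mm, open towards the chute. 'Station's' values here are in this frame.
- chute (a point): Middle of the chute's recess, at the height of its seat (station's 0, 0, 58 mm). The recess runs 92.5 mm each way along y, 66.5 mm each way along x, and is 12 mm deep; seat ledges 14.5 mm wide surround an opening into the scrap pan, whose floor is at station's z 6 mm.
- keeper (a point): Top edge of the lip at the saw end of the recess (station's 0, 78, 70 mm). The lip, 4.5 mm thick, overhangs the seated hatch's end by 12 mm with 2.5 mm of room, so the saw end cannot be lifted first: raise the console end about 20 mm (14 to 26) and draw the hatch more than 17 mm towards -y to free it.
- deck_edge (a point): Edge where the recess ends and the parking deck begins (station's 0, -92.5, 70 mm). The deck, 12 mm above the seat, runs towards -y between two rails 133 mm apart, 10 mm high. Drawn 35 mm or so and let down, the hatch rests on this edge, its saw end still low on the seat.
- console_front (a point): Lower edge of the console's face towards the chute (station's 0, -150, 135 mm). The console, 125 mm deep along y, top at z 165 mm, bridges deck and rails with 65 mm of height beneath: the hatch with its knobs passes under, a gripper does not, so the hatch must be taken by its other knob to go further than about 40 mm.
- end_stop (a point): Face of the rubber stop on the deck under the console (station's 0, -210, 70 mm), which the hatch's console end meets after 120 mm of travel from its seat.
- hatch: Loose steel hatch plate with three low ribs, 128 mm (x) by 180 mm (y) by 5 mm, 0.6 kg. Origin at the centre of its underside, z up, +y its saw end. It starts seated in the chute's recess with its origin at the station's (0, 0, 58 mm); lying open on the parking deck its origin is at the station's (0, -120 mm, 70 mm). It has 2.5 mm play at each edge. It carries two alike round black knobs on its long centre line.
- knob_console (a point): Centre of the hatch's black ball knob at the console end: ball 24 mm across, 29 mm above the plate's underside, 65 mm from the hatch's centre towards -y, on a 12 mm post.
- knob_saw (a point): Centre of the ball knob at the hatch's saw end: the same knob, 65 mm from the hatch's centre towards +y. With the hatch's other end on the deck edge it can be lifted about 12 mm to level the plate, then pushed to the stop; both ends on the deck it is at station's z 99 mm.
- stick (a joint): Tilt of the console's one-axis stick, rad: 0 upright (spring-centred), positive leaning towards the station's -y (away from the saw), stops at +-0.30. Spring 2 N m/rad: about 9 N at the grip when right over. A linkage moves the ram with it, 0.25 m per rad, damped; let go, both are home in about 1 s.
- stick_grip (a point): Centre of the upper part of the stick's black grip, 29 mm thick, 66 mm above the pivot; grip from 38 to 80 mm above the pivot. It moves with the stick. Upright it is 236 mm above the bench.
- stick_pivot (a point): Pivot of the stick on the console, at the station's (0, -210, 170 mm); the stick swings in the station's y-z plane.
- ram (a joint): Stroke of the ejector ram under the guard, m: 0 home, 0.075 fully out towards -y. Moved only by the stick; the piece falls once the stroke passes about 0.06.
- offcut: Black tube piece, 36 mm thick, 80 mm long, 60 g, lying across the station (along its x) on the saw's bed at z 70 mm under the guard, in front of the ram. Origin at the centre of its underside as it starts, on its outer skin; it rolls as it is pushed. Down in the pan the origin is less than 50 mm above the bench.
- aerosol: Aerosol can, 52 mm across, 177 mm tall, standing behind the station; origin under its centre. Bystander.
- tape_roll: Black tape roll, 90 mm across, 19 mm high, lying behind the station; origin under its centre. Bystander.
- pliers: Blue pliers, 171 mm long, lying on the bench beyond the console; origin under the middle. Bystander.

How it is judged:
By the outcome, as a careful person would: the job done as asked, in the order asked, and still so for the second after the job is handed in, with the robot touching nothing.
It also fails if it takes over 59 s, if anything falls off the work surface, if the arm or the gripper's body presses on something with over 40 N, if the wrist force passes 120 N, or if a joint passes its speed limit or range.

## Working session

There is one attempt and no reset: what is moved stays moved. The work goes in short steps, Python scripts to look and compute and a shell command to move; the robot and the scene stay as the last step left them, time stands still between calls to the robot, and variables do not carry over. Pictures are saved under pics/ and viewed, at most 10 in all, crops included, and the job is handed in when it is done.

```bash
mkdir -p pics
cat > h.py <<'E'
import numpy as np, cv2
from workcell import status, optics, ctrl
def cam(n):
    d=optics.get_image(n); return d
def ray(d,u,v):
    R=cv2.Rodrigues(np.array(d["rvec"],float))[0]; t=np.array(d["tvec"],float).ravel()
    return -R.T@t, R.T@np.array([(u-d["cx"])/d["fx"],(v-d["cy"])/d["fy"],1.])
def onz(d,u,v,z):
    c,r=ray(d,u,v); return c+r*(z-c[2])/r[2]
def proj(d,p):
    K=np.array([[d["fx"],0,d["cx"]],[0,d["fy"],d["cy"]],[0,0,1.]])
    return cv2.projectPoints(np.array(p,float).reshape(-1,3),np.array(d["rvec"],float),np.array(d["tvec"],float),K,None)[0].reshape(-1,2)
def save(d,n): cv2.imwrite("pics/"+n,d["frame"][:,:,::-1])
E
python3 - <<'E'
from h import *
for n in("top","side"):
    d=cam(n); save(d,n+"0.png"); print(n,d["fx"],ray(d,280,210))
o=status.get_obs(); print(o)
E
```

```text
top 462.41714790048286 (array([ 463.93789081, -138.5498525 , 1398.28748873]), array([ 0.0927526 ,  0.00446375, -0.9957463 ]))
side 473.4302934718466 (array([353.64042116, 643.08485017, 849.98956148]), array([ 0.22843485, -0.73197237, -0.64198796]))
{'t': 0.1, 'qpos': array([-1.23296145e+00,  4.23750436e-01,  1.63060396e+00,  8.24027174e-06,
        1.08861594e+00, -1.89968420e-02]), 'qvel': array([ 3.26379916e-05, -1.36743081e-03, -2.33421942e-03, -8.50360977e-04,
       -1.88449231e-04,  1.26058973e-03]), 'joint_torque': array([-3.15021798e-04, -5.45613170e+01, -2.74322695e+01,  6.44739764e-02,
        1.87996257e-02, -6.00655380e-05]), 'ee_pos': array([ 218.18645971, -585.16846052,  240.99192931]), 'orientation': array([-3.09038450e+00, -5.57293451e-01,  3.32071413e-04]), 'ft_force': array([-0.26321623, -0.45422238,  0.31164089]), 'moment': array([ 0.01294232,  0.06872545, -0.017602  ]), 'grasp_force': 0.0, 'width': 88.14017395099472}
```

View pics/top0.png

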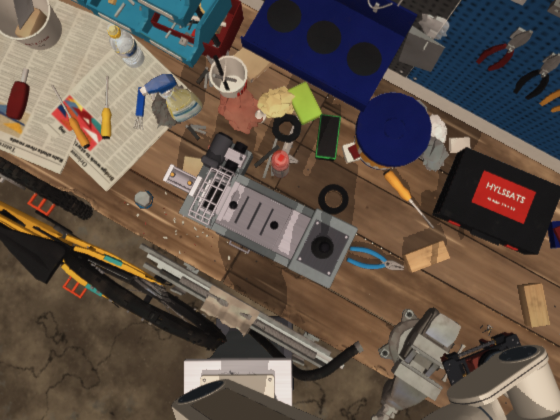

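View pics/side0.png

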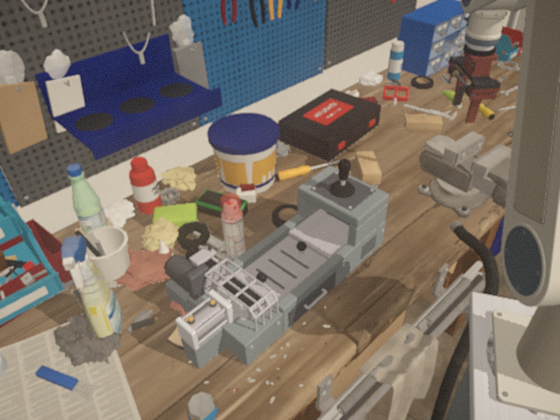

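The top view shows the knobs at about (234,205) for the saw end and (274,225) for the console end, with the stick at (322,247). In the side view they are at (261,277), (301,246) and (344,170). The can (280,163) and tape roll (333,198) are behind the station, and the pliers (375,260) are beyond the console.

```bash
cat >> h.py <<'E'
def blob(d,u,v,r=12,th=50):
    f=d["frame"].max(2); u0,v0=int(u)-r,int(v)-r
    m=(f[v0:v0+2*r+1,u0:u0+2*r+1]<th).astype(np.uint8)
    n,l,s,c=cv2.connectedComponentsWithStats(m)
    if n<2: return None
    k=1+np.argmin(np.linalg.norm(c[1:]-r,axis=1)-0.05*s[1:,4])
    return c[k]+[u0,v0], s[k,4]
def tri(a,ua,b,ub):
    c1,r1=ray(a,*ua); c2,r2=ray(b,*ub)
    s=np.linalg.lstsq(np.c_[r1,-r2],c2-c1,rcond=None)[0]
    p,q=c1+s[0]*r1,c2+s[1]*r2; return (p+q)/2,np.linalg.norm(p-q)
E
python3 - <<'E'
from h import *
t=cam("top"); s=cam("side"); P={}
for n,a,b,r in(("saw",(234,205),(261,277),9),("con",(274,225),(301,246),9),("grip",(322,247),(344,170),14)):
    A=blob(t,*a,r); B=blob(s,*b,r); p,g=tri(t,A[0],s,B[0]); P[n]=p
    print(n,A,B,p.round(1),round(g,1), onz(t,*A[0],87 if n!="grip" else 236).round(1))
d=P["saw"]-P["con"]; print(np.linalg.norm(d), np.degrees(np.arctan2(d[1],d[0])))
d=P["saw"]-P["grip"];print(np.linalg.norm(d[:2]), np.degrees(np.arctan2(d[1],d[0])))
big=[]
for n,d,(x0,y0,x1,y1) in(("t",t,(170,120,420,310)),("s",s,(150,130,410,370))):
    big.append(cv2.resize(d["frame"][y0:y1,x0:x1,::-1],(390,590 if 0 else 360),interpolation=cv2.INTER_CUBIC))
cv2.imwrite("pics/crop.png",np.hstack(big))
E
```

```text
Traceback (most recent call last):
TypeError: 'NoneType' object is not subscriptable
```

Run:
```python
from h import *
t=cam("top"); s=cam("side"); P={}
for n,a,b,r in(("saw",(234,205),(261,277),8),("con",(274,225),(301,246),8),("grip",(322,247),(344,170),12)):
    th=lambda d,u,v: np.sort(d["frame"].max(2)[v-r:v+r,u-r:u+r].ravel())[[0,30,60,100]]
    print(n,th(t,*a),th(s,*b))
    A=blob(t,*a,r,75); B=blob(s,*b,r,75); 
    if A is None or B is None: continue
    p,g=tri(t,A[0],s,B[0]); P[n]=p
    print(n,A,B,p.round(1),round(g,1), onz(t,*A[0],87 if n!="grip" else 236).round(1))
if "saw" in P and "con" in P:
    d=P["saw"]-P["con"]; print(np.linalg.norm(d), np.degrees(np.arctan2(d[1],d[0])))
    d=P["saw"]-P["grip"];print(np.linalg.norm(d[:2]), np.degrees(np.arctan2(d[1],d[0])))
big=[]
for n,d,(x0,y0,x1,y1) in(("t",t,(170,120,420,310)),("s",s,(150,130,410,370))):
    big.append(cv2.resize(d["frame"][y0:y1,x0:x1,::-1],(390,360),interpolation=cv2.INTER_CUBIC))
cv2.imwrite("pics/crop.png",np.hstack(big))
```

```text
saw [ 16  34  83 132] [ 57  70  82 119]
saw (array([233.04255319, 204.68085106]), np.int32(47)) (array([261.42857143, 276.73469388]), np.int32(49)) [6.013e+02 5.000e-01 8.960e+01] 2.5 [602.8   1.1  87. ]
con [ 13  25  73 126] [ 51  61  76 125]
con (array([273.71153846, 224.71153846]), np.int32(52)) (array([301.05172414, 245.74137931]), np.int32(58)) [ 543.  -114.6   88.6] 2.4 [ 544.3 -114.4   87. ]
grip [12 17 18 20] [42 55 58 61]
grip (array([322., 247.]), np.int32(625)) (array([343.10714286, 169.56632653]), np.int32(196)) [ 477.3 -238.3  229. ] 1.4 [ 477.9 -237.6  236. ]
129.05712287857386 63.17415054645896
269.13643201112154 62.57361862684352
```

View pics/crop.png

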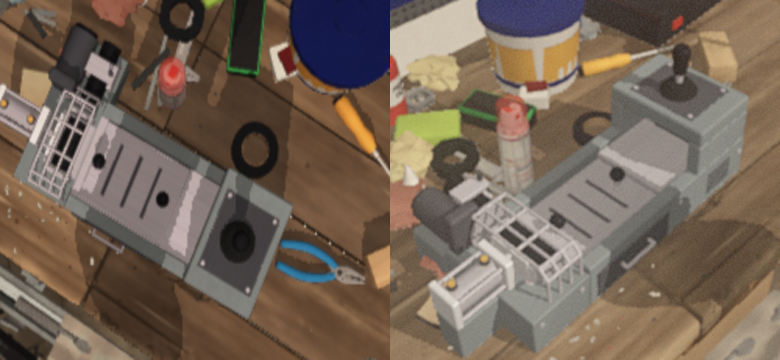

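The knobs triangulate to 129 mm apart (130 expected) at z≈88, with the station's +y at about 63° in the world. I'll go above the console knob with the tool's x along the station's +y.

```bash
python3 -m inch '[[[0,0,-60,0,0,0,60],[0,0,-120,0,0,0,60],[0,0,-130,0,0,0,60],[469,-328,-130,0,0,-0.7435,60],[469,-328,-130,0,0,-0.7435,60],[469,-328,-130,0,0,-0.7435,60],[469,-328,-130,0,0,-0.7435,60],[469,-328,-130,0,0,-0.7435,60],[469,-328,-130,0,0,-0.7435,60],[469,-328,-130,0,0,-0.7435,60],[469,-328,-130,0,0,-0.7435,60],[469,-328,-130,0,0,-0.7435,60],[469,-328,-130,0,0,-0.7435,60],[469,-328,-130,0,0,-0.7435,60],[469,-328,-130,0,0,-0.7435,60],[469,-328,-80,0,0,-0.7435,60],[469,-328,-30,0,0,-0.7435,60],[469,-328,40,0,0,-0.7435,60],[469,-328,60,0,0,-0.7435,60],[469,-328,60,0,0,-0.7435,60]]]'
cat >> h.py <<'E'
from scipy.spatial.transform import Rotation as Ro
YAW=63.0; O=np.array([573.,-57.,0])
def st(p):
    c,s=np.cos(np.radians(YAW)),np.sin(np.radians(YAW)); d=np.asarray(p)-O
    return np.array([s*d[0]-c*d[1], c*d[0]+s*d[1], d[2]])
def here():
    o=status.get_obs(); R=Ro.from_rotvec(o["orientation"]).as_matrix()
    print("t",round(o["t"],1),"st",st(o["ee_pos"]).round(1),"x-yaw",np.degrees(np.arctan2(R[1,0],R[0,0])).round(2),"z",R[:,2].round(3),"F",o["ft_force"].round(1),"w",round(o["width"],1),"g",round(o["grasp_force"],1)); return o
E
python3 - <<'E'
from h import *
o=here(); print(o["ee_pos"],o["qpos"].round(2)); d=cam("side"); save(d,"s1.png")
print(proj(d,o["ee_pos"]),proj(d,[543.5,-114.8,87]))
E
```

```text
t: 2.3
ee_pos: [539.5, -113.5, 176.7]
orientation: [-2.672, -1.639, 0.012]
ft_force: [-1.1, 0.2, 0.2]
width: 52.5
grasp_force: 0.0
t 2.3 st [ -4.2 -65.6 176.7] x-yaw 63.05 z [-0.01   0.002 -1.   ] F [-1.1  0.2  0.2] w 52.5 g 0.0
[ 539.4733157  -113.54438216  176.65250652] [-0.23  0.41  1.84 -0.    0.91  0.24]
[[302.30150369 217.2550211 ]] [[300.3573231  246.10636499]]
```

View pics/s1.png

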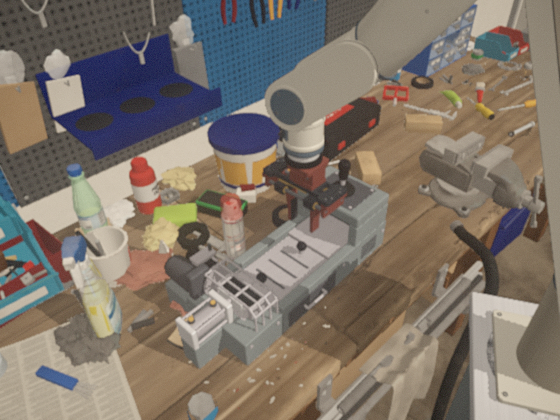

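The gripper (fingers near (330,205)) is squarely over the console knob (301,246) and clear of the stick. Descending now.

```bash
python3 -m inch '[[[0,0,40,0,0,0,60],[0,0,70,0,0,0,60],[0,0,82,0,0,0,60],[0,0,92,0,0,0,60],[0,0,92,0,0,0,60],[0,0,92,0,0,0,60]]]' >/dev/null
python3 - <<'E'
from h import *
o=here(); print(o["ee_pos"]); t=cam("top"); s=cam("side")
b=[cv2.resize(t["frame"][170:270,220:320,::-1],(390,390),interpolation=cv2.INTER_CUBIC),cv2.resize(s["frame"][190:290,250:350,::-1],(390,390),interpolation=cv2.INTER_CUBIC)]
cv2.imwrite("pics/c2.png",np.hstack(b))
E
```

```text
t 3.0 st [  0.6 -64.5  91.1] x-yaw 63.04 z [ 0.002 -0.    -1.   ] F [-0.  -0.2  0.6] w 52.5 g 0.0
[ 544.29615193 -114.71449132   91.1328059 ]
```

View pics/c2.png

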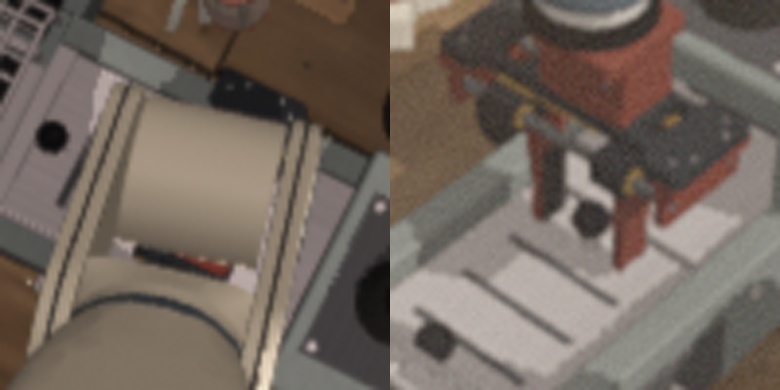

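The side crop shows the knob between the two fingers, so I'll lower 3 mm and close.

```bash
python3 -m inch '[[[0,0,3,0,0,0,60],[0,0,3,0,0,0,20],[0,0,3,0,0,0,0],[0,0,3,0,0,0,0],[0,0,3,0,0,0,0],[0,0,3,0,0,0,0],[0,0,3,0,0,0,0],[0,0,3,0,0,0,0]]]' >/dev/null
python3 -c "from h import *;here()"
```

```text
t 3.9 st [ -0.6 -64.7  86.7] x-yaw 63.04 z [-0.  0. -1.] F [-0.6 -0.4  1. ] w 22.3 g 30.0
```

```bash
python3 -m inch '[[[0.5,0,-4,0,-0.025,0,0],[1,0,-8,0,-0.05,0,0],[2,0,-13,0,-0.08,0,0],[2,0,-17,0,-0.11,0,0],[2,0,-17.5,0,-0.11,0,0],[2,0,-17.5,0,-0.11,0,0]]]' >/dev/null
python3 -c "from h import *;here()"
```

```text
t 4.5 st [ -0.6 -62.4 103.8] x-yaw 63.06 z [-0.049 -0.097 -0.994] F [-0.4  0.7 -3.2] w 22.7 g 30.0
```

```bash
python3 -m inch '[[[-4,0,0.4,0,0,0,0],[-9,0,1,0,0,0,0],[-14,0,1.5,0,0,0,0],[-19,0,2.1,0,0,0,0],[-24,0,2.6,0,0,0,0],[-29,0,3.2,0,0,0,0],[-34,0,3.7,0,0,0,0],[-36.8,0,4,0,0,0,0],[-36.8,0,4,0,0,0,0]]]' >/dev/null
python3 -c "from h import *;here()"
```

```text
t 5.3 st [  -0.5 -100.4  104.3] x-yaw 63.03 z [-0.05  -0.098 -0.994] F [-1.2 -2.2 -2.7] w 22.2 g 30.0
```

```bash
python3 -m inch '[[[0.2,0,2,0,0.01,0,0],[0.4,0,3.5,0,0.02,0,0],[0.5,0,4.5,0,0.03,0,0],[0.5,0,4.5,0,0.03,0,0]]]' >/dev/null
python3 -c "from h import *;here()"
```

```text
t 5.8 st [ -0.5 -99.8  99.6] x-yaw 63.02 z [-0.036 -0.071 -0.997] F [-0.3 -0.8 -2.9] w 22.7 g 30.0
```

```bash
python3 -m inch '[[[0.1,0,1,0,0,0,0],[0.1,0,1,0,0,0,0],[0.1,0,1,0,0,0,30],[0.1,0,1,0,0,0,60],[0.1,0,1,0,0,0,60],[0,0,-25,0,0,0,60],[0,0,-55,0,0.04,0,60],[0,0,-60,0,0.08,0,60],[0,0,-60,0,0.08,0,60],[0,0,-60,0,0.08,0,60]]]' >/dev/null
python3 - <<'E'
from h import *
o=here(); s=cam("side"); t=cam("top"); 
A=blob(t,242,218,9,60); print(A)
B=blob(s,275,265,12,75);print(B)
def P(y,z): 
    c,q=np.cos(np.radians(YAW)),np.sin(np.radians(YAW)); return O+np.array([c*y,q*y,z])
for d in(t,s): print(proj(d,[P(28,87),P(-101,99.6),P(-38,79)]).round(1))
b=[cv2.resize(t["frame"][170:270,220:320,::-1],(390,390),interpolation=cv2.INTER_CUBIC),cv2.resize(s["frame"][190:290,250:350,::-1],(390,390),interpolation=cv2.INTER_CUBIC)]
cv2.imwrite("pics/c3.png",np.hstack(b))
E
```

```text
t 6.8 st [ -0.6 -95.2 159.3] x-yaw 63.01 z [-0.001 -0.001 -1.   ] F [0.1 0.1 0.4] w 52.7 g 0.0
(array([243.77142857, 210.8       ]), np.int32(35))
(array([272.24, 267.7 ]), np.int32(50))
[[244.7 210.5]
 [285.3 230.4]
 [265.5 221. ]]
[[272.3 268.1]
 [310.7 234.1]
 [292.5 254.7]]
```

View pics/c3.png

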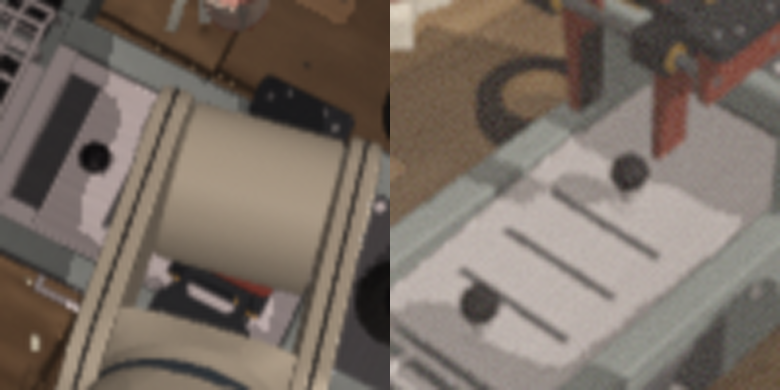

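The hatch rests on the deck edge with both knobs where predicted, and the saw knob at (272,268) in the side view. Next I grip the saw knob.

```bash
python3 -m inch '[[[45,0,0,0,0,0,60],[90,0,0,0,-0.04,0,60],[123.5,0,0,0,-0.08,0,60],[123.5,0,0,0,-0.08,0,60],[123.5,0,35,0,-0.08,0,60],[123.5,0,60,0,-0.08,0,60],[123.5,0,70,0,-0.08,0,60],[123.5,0,70,0,-0.08,0,60],[123.5,0,70,0,-0.08,0,20],[123.5,0,70,0,-0.08,0,0],[123.5,0,70,0,-0.08,0,0],[123.5,0,70,0,-0.08,0,0],[123.5,0,70,0,-0.08,0,0],[123.5,0,70,0,-0.08,0,0]]]' >/dev/null
python3 -c "from h import *;here()"
```

```text
t 8.2 st [-0.2 28.7 90.3] x-yaw 63.03 z [-0.035 -0.071 -0.997] F [-0.8  1.   6.3] w 22.4 g 30.0
```

```bash
python3 -m inch '[[[-0.8,0,-3.5,0,0.02,0,0],[-1.5,0,-7,0,0.04,0,0],[-2.3,0,-10,0,0.06,0,0],[-3,0,-12.3,0,0.08,0,0],[-3,0,-12.3,0,0.08,0,0],[-3,0,-12.3,0,0.08,0,0]]]' >/dev/null
python3 -c "from h import *;here()"
```

```text
t 8.8 st [ -0.6  26.2 102. ] x-yaw 63.01 z [-0. -0. -1.] F [ 0.1 -0.5 -3.8] w 22.2 g 30.0
```

```bash
python3 -m inch '[[[-5,0,0,0,0,0,0],[-12,0,0,0,0,0,0],[-20,0,0,0,0,0,0],[-28,0,0,0,0,0,0],[-36,0,0,0,0,0,0],[-44,0,0,0,0,0,0],[-52,0,0,0,0,0,0],[-60,0,0,0,0,0,0],[-67,0,0,0,0,0,0],[-72,0,0,0,0,0,0],[-75,0,0,0,0,0,0],[-77,0,0,0,0,0,0],[-77,0,0,0,0,0,0]]]' >/dev/null
python3 -c "from h import *;here()"
```

```text
t 10.2 st [ -0.5 -50.8 102. ] x-yaw 63.05 z [-0. -0. -1.] F [-0.5 -1.  -4.2] w 22.2 g 30.0
```

Now I lower it onto the deck and creep to the stop.

```bash
python3 -m inch '[[[-1,0,0.5,0,0,0,0],[-2,0,1,0,0,0,0],[-3,0,1,0,0,0,0],[-4,0,1,0,0,0,0],[-4,0,1,0,0,0,0]]]' >/dev/null
python3 -c "from h import *;here()"
python3 -m inch '[[[-1,0,0.3,0,0,0,0],[-2,0,0.5,0,0,0,0],[-2,0,0.5,0,0,0,0]]]' >/dev/null
python3 -c "from h import *;here()"
```

```text
t 10.7 st [ -0.4 -54.5 101. ] x-yaw 63.05 z [ 0. -0. -1.] F [-0.3  0.7 -2.7] w 22.4 g 30.0
t 10.9 st [ -0.4 -55.4 100.7] x-yaw 63.01 z [ 0.001  0.001 -1.   ] F [ 2.6  8.7 -1.8] w 22.4 g 30.0
```

The push-back of about 9 N at y≈-55 says the stop is met. Next: set it down, release, and move above the stick.

```bash
python3 -m inch '[[[0,0,1,0,0,0,0],[0,0,1.5,0,0,0,0],[0,0,1.5,0,0,0,0],[0,0,1.5,0,0,0,30],[0,0,1.5,0,0,0,60],[0,0,1.5,0,0,0,60],[0,0,1.5,0,0,0,60],[0,0,-30,0,0,0,60],[0,0,-75,0,0,0,60],[0,0,-125,0,0,0,60],[0,0,-175,0,0,0,60],[0,0,-200,0,0,0,60],[0,0,-200,0,0,0,60]]]' >/dev/null
python3 - <<'E'
from h import *
o=here(); s=cam("side"); t=cam("top")
def P(y,z): 
    c,q=np.cos(np.radians(YAW)),np.sin(np.radians(YAW)); return O+np.array([c*y,q*y,z])
for d in(t,s): print(proj(d,[P(-55,99),P(-210,236),P(-30,72)]).round(1))
b=[cv2.resize(t["frame"][170:300,200:370,::-1],(390,300),interpolation=cv2.INTER_CUBIC),cv2.resize(s["frame"][150:310,190:390,::-1],(390,312)[:2],interpolation=cv2.INTER_CUBIC)[:300]]
cv2.imwrite("pics/c4.png",np.hstack(b))
E
```

```text
t 12.2 st [  1.7 -56.1 305. ] x-yaw 63.03 z [ 0.008 -0.002 -1.   ] F [ 0.8 -0.6 -0.3] w 52.9 g 0.0
[[270.6 223.2]
 [324.6 247.1]
 [263.1 219.9]]
[[297.5 244.6]
 [343.3 165.6]
 [290.2 258.8]]
```

View pics/c4.png

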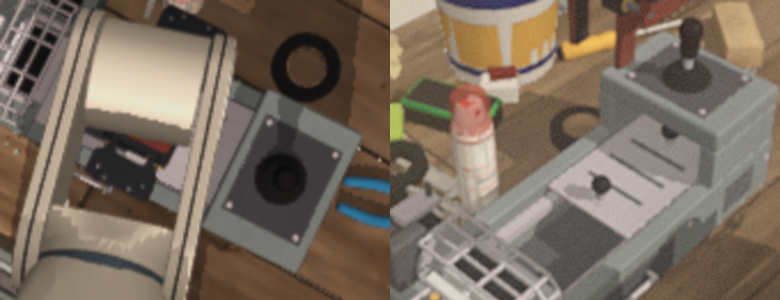

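The hatch lies open and flat with its knob at (297.7,245), matching the prediction. The grip is at (324.7,247) in the top view, also matching. Moving to grip the stick.

```bash
python3 -m inch '[[[-50,0,0,0,0,0,60],[-100,0,0,0,0,0,60],[-140,0,0,0,0,0,60],[-154,0,0,0,0,0,60],[-154,0,0,0,0,0,60],[-154,0,30,0,0,0,60],[-154,0,55,0,0,0,60],[-154,0,69,0,0,0,60],[-154,0,69,0,0,0,60],[-154,0,69,0,0,0,30],[-154,0,69,0,0,0,10],[-154,0,69,0,0,0,0],[-154,0,69,0,0,0,0],[-154,0,69,0,0,0,0],[-154,0,69,0,0,0,0]]]' >/dev/null
python3 -c "from h import *;here()"
```

```text
t 13.8 st [  -1.  -210.5  232.5] x-yaw 63.03 z [-0.001  0.    -1.   ] F [-4.7  2.   5.6] w 27.8 g 30.0
```

```bash
python3 -m inch '[[[-2,0,0,0,0.03,0,0],[-4,0,0.1,0,0.06,0,0],[-6.2,0,0.3,0,0.1,0,0],[-8,0,0.5,0,0.13,0,0],[-10,0,0.8,0,0.16,0,0],[-12.4,0,1.2,0,0.2,0,0],[-14,0,1.6,0,0.225,0,0],[-15.5,0,2,0,0.25,0,0],[-17,0,2.4,0,0.275,0,0],[-18.5,0,2.8,0,0.3,0,0],[-18.5,0,2.8,0,0.3,0,0],[-18.5,0,2.8,0,0.3,0,0]]]' >/dev/null
python3 - <<'E'
from h import *
o=here(); c,q=np.cos(np.radians(63)),np.sin(np.radians(63)); print(c*o["ft_force"][0]+q*o["ft_force"][1])
E
```

```text
t 15.1 st [  -1.  -227.9  229.5] x-yaw 63.02 z [ 0.134  0.266 -0.955] F [0.6 7.2 3.5] w 28.0 g 30.0
6.661902018267338
```

```bash
python3 -m inch '[[[-1,0,0,0,0.01,0,0],[-1.5,0,0,0,0.01,0,0],[-1.5,0,0,0,0.01,0,0],[-1.5,0,0,0,0.01,0,0],[-1.5,0,0,0,0.01,0,0],[-1.5,0,0,0,0.01,0,0]]]' >/dev/null
python3 - <<'E'
from h import *
o=here(); c,q=np.cos(np.radians(63)),np.sin(np.radians(63)); print(c*o["ft_force"][0]+q*o["ft_force"][1])
s=cam("side"); cv2.imwrite("pics/c5.png",cv2.resize(s["frame"][130:350,170:400,::-1],(627,600),interpolation=cv2.INTER_CUBIC))
E
```

```text
t 15.7 st [  -1.  -228.7  229.2] x-yaw 63.05 z [ 0.139  0.275 -0.951] F [0.3 7.2 4. ] w 27.5 g 30.0
6.59958405884922
```

View pics/c5.png

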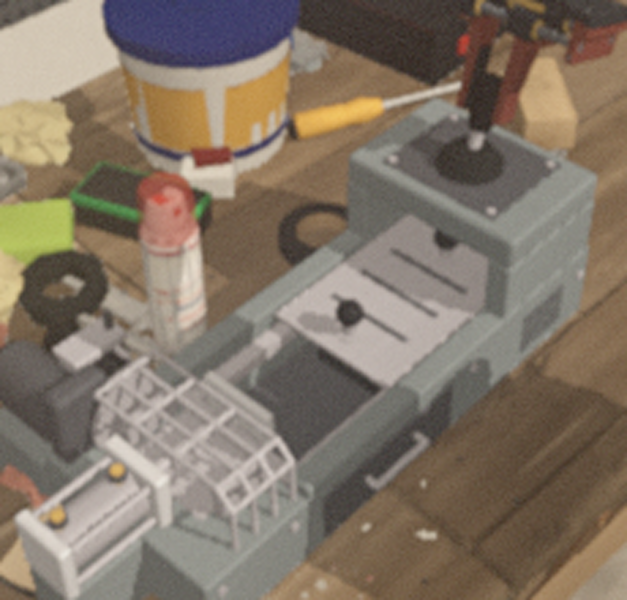

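```bash
python3 -m inch '[[[-1,0,0,0,0,0,0],[-2,0,0,0,0.01,0,0],[-3,0,0,0,0.02,0,0],[-3,0,0,0,0.02,0,0],[-3,0,0,0,0.02,0,0]]]' >/dev/null
python3 - <<'E'
from h import *
o=here(); c,q=np.cos(np.radians(63)),np.sin(np.radians(63)); print(c*o["ft_force"][0]+q*o["ft_force"][1])
E
```

```text
t 16.2 st [  -1.  -228.9  229.1] x-yaw 63.03 z [ 0.149  0.297 -0.943] F [ 8.4 19.8  7.9] w 27.6 g 30.0
21.407674624986456
```

The force jumped to 21 N with no further travel, so the stick is at its stop. Holding it there for over two seconds.

```bash
python3 -m inch '[[[0,0,0,0,0,0,0],[0,0,0,0,0,0,0],[0,0,0,0,0,0,0],[0,0,0,0,0,0,0],[0,0,0,0,0,0,0],[0,0,0,0,0,0,0],[0,0,0,0,0,0,0],[0,0,0,0,0,0,0],[0,0,0,0,0,0,0],[0,0,0,0,0,0,0],[0,0,0,0,0,0,0],[0,0,0,0,0,0,0],[0,0,0,0,0,0,0],[0,0,0,0,0,0,0],[0,0,0,0,0,0,0],[0,0,0,0,0,0,0],[0,0,0,0,0,0,0],[0,0,0,0,0,0,0],[0,0,0,0,0,0,0],[0,0,0,0,0,0,0]]]' >/dev/null
python3 -m inch '[[[0,0,0,0,0,0,0],[0,0,0,0,0,0,0],[0,0,0,0,0,0,0],[0,0,0,0,0,0,0],[0,0,0,0,0,0,0]]]' >/dev/null
python3 - <<'E'
from h import *
here()
t=cam("top");s=cam("side")
b=[cv2.resize(t["frame"][170:270,180:310,::-1],(390,300),interpolation=cv2.INTER_CUBIC),cv2.resize(s["frame"][220:320,220:350,::-1],(390,300),interpolation=cv2.INTER_CUBIC)]
cv2.imwrite("pics/c6.png",np.hstack(b))
E
```

```text
t 18.7 st [  -1.  -228.9  229.1] x-yaw 63.04 z [ 0.149  0.297 -0.943] F [ 8.8 20.   6.7] w 27.2 g 30.0
```

View pics/c6.png

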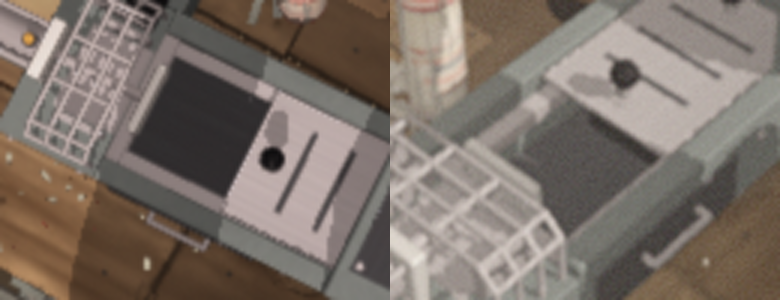

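The ram plate is out at the chute edge (150,100) and the bed is empty, so the piece has dropped. Next I bring the stick back to centre, release it and retreat upwards.

```bash
python3 -m inch '[[[4.2,0,0,0,-0.02,0,0],[7,0,0.1,0,-0.07,0,0],[10,0,0.4,0,-0.12,0,0],[13,0,0.9,0,-0.17,0,0],[16.5,0,1.7,0,-0.22,0,0],[19.5,0,2.5,0,-0.27,0,0],[22.8,0,3.5,0,-0.33,0,0],[22.8,0,3.5,0,-0.33,0,0],[22.8,0,3.5,0,-0.33,0,0],[22.8,0,3.5,0,-0.33,0,30],[22.8,0,3.5,0,-0.33,0,60],[22.8,0,3.5,0,-0.33,0,60],[22.8,0,3.5,0,-0.33,0,60]]]' >/dev/null
python3 -c "from h import *;here()"
python3 -m inch '[[[0,0,-10,0,0,0,60],[0,0,-30,0,0,0,60],[0,0,-60,0,0,0,60],[0,0,-100,0,0,0,60],[0,0,-130,0,0,0,60],[0,0,-130,0,0,0,60],[-40,-80,-130,0,0,0,60],[-40,-120,-130,0,0,0,60],[-40,-150,-130,0,0,0,60],[-40,-150,-130,0,0,0,60],[-40,-150,-130,0,0,0,60],[-40,-150,-130,0,0,0,60],[-40,-150,-130,0,0,0,60]]]' >/dev/null
python3 - <<'E'
from h import *
here()
t=cam("top");s=cam("side")
b=[cv2.resize(t["frame"][110:310,150:410,::-1],(400,308),interpolation=cv2.INTER_CUBIC),cv2.resize(s["frame"][150:350,150:410,::-1],(400,308),interpolation=cv2.INTER_CUBIC)]
cv2.imwrite("pics/c7.png",np.hstack(b))
E
```

```text
t 20.1 st [  -0.  -210.6  231.7] x-yaw 63.04 z [ 0.001 -0.    -1.   ] F [-0.  -0.5  0.1] w 48.2 g 0.0
t 21.4 st [-148.9 -250.6  361.5] x-yaw 63.06 z [ 0. -0. -1.] F [-0.1  0.3  0.1] w 52.6 g 0.0
```

View pics/c7.png

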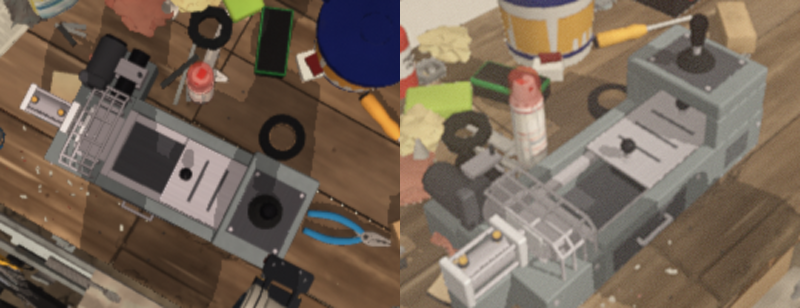

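The stick is upright at (265,210), the hatch is open and flat, the guard is empty, and the can, tape roll and pliers are where they were. Handing in.

```bash
python3 -c "from h import *;print(ctrl.close_job())"
```

```text
the job is handed in; nothing more can be done
None
```

I handed the job in after about 21 s of robot time: the hatch is open, flat and against its stop, the stick was held over for 2.5 s and is back at centre, and the can, tape roll and pliers look unmoved; the saw bed is empty, so the piece should be in the pan, though I could not make it out in the dark chute.

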